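Clip the blue desoldering pump back into its place

TASK

Put the blue desoldering pump away: lay it along the place with the blue base on the clip rack and press it down until it snaps fully home in both spring clips, then let go. Either end may point either way; leave the orange pump lying where it is.

Things in the scene. Friction and masses are not known exactly. Their poses are not given: they have to be found in the camera images.
- blue_pump_mid (a point): Middle of the loose blue desoldering pump, 50-100 g, lying on the bench: round blue barrel 20 mm across, 150 mm long, a black 25 mm square collar (14 mm long) on each end, then a white nozzle (+x end) or white plunger knob; 235 mm in all. Point on the barrel's axis, half-way along, 12.5 mm above the bench; x along the barrel, z up. Grasp here, across the barrel.
- blue_place_seat (a point): Blue place of the rack: where the blue pump's mid point is when fully home, 44 mm above the bench. x along the place (and the barrel), y across, z up. Its two spring clips stand 45 mm either side along x, each 14 mm long; the 76 mm between them is free for fingers, down to the blue base strip 30 mm below the point. The barrel rests on black saddles 10 mm below the point.
- rack: Fixed aluminium board 150 x 200 x 8 mm, origin under its centre. Along its y: three empty places 60 mm apart (blue, orange, green strip; order varies), axes along its x. Each clip opens upwards: two sprung steel jaws, flared tips 65 mm above the bench (funnel 36 mm wide), 15 mm gap at 51 mm. Pushing a 20 mm barrel through takes about 7-12 N per place; one just lying on the lips is 15 mm too high.
- orange_pump_mid (a point): Middle of a second loose pump, the same in all but its orange barrel; a bystander, to be left where it lies. Axes as for the blue one.
Mind the look-alikes: they are no part of the job. What is meant by the part that bears blue_pump_mid is not brown, and is the smaller of those in its own colour.

How it is judged (in metres and radians):
At the end, for the whole second after the job is handed in: The blue pump is snapped into the blue place: mid-barrel within 20 mm of the seat point along the place, 10 mm across, at most 5 mm above or 6 mm below it, axis within about 10 degrees of the place's x (either way round); the orange pump within 30 mm of where it lay (x of blue_pump_mid in the frame of blue_place_seat between -0.02 and 0.02 m and y of blue_pump_mid in the frame of blue_place_seat between -0.01 and 0.01 m and z of blue_pump_mid in the frame of blue_place_seat between -0.006 and 0.005 m and angle between the x axis of blue_pump_mid and the x axis of blue_place_seat, either way round below 0.17 rad and distance of orange_pump_mid from where it was at the start of the episode below 0.03 m); the robot touches nothing.
It fails at once if the orange pump is moved more than 30 mm from where it lay (distance of orange_pump_mid from where it was at the start of the episode above 0.03 m).
It also fails if it takes over 35 s, if anything falls off the work surface, if the arm or the gripper's body presses on something with over 40 N, if the wrist force passes 120 N, or if a joint passes its speed limit or range.

ROBOT

A 7-joint arm with a two-finger parallel gripper is mounted at the origin on the work surface. World frame = base frame: x ahead of the robot, y to its left, z up, the work surface at z = 0. Lengths are in mm, angles in rad, forces in N, time in s.
With the tool pointing down it reaches from about 400 to 900 mm from the base axis. Payload 5.6 kg.
Tool frame: the origin (TCP) lies on the centre line of the jaws, within the pads' length; the fingertips stand 25 mm ahead of it and the grasp point (between the pads) lies 6 mm ahead of it; z points along the fingers, y is the line along which they close (so a half turn about z gives the same grasp; the last joint's range is limited). The gripper opens to 92 mm and grips with 3 to 60 N. Pads are 20 mm wide; open, the fingers measure 128 mm over their backs; the gripper's body (75 mm by 189 mm) begins 69 mm behind the grasp point.
Start: joints at [-1.283, 0.468, -0.012, 1.603, 0.006, 1.071, -0.056], TCP at [211.16, 614.752, 239.592] pointing down, gripper open.
Joint ranges: [-2.53, 2.53], [-0.31, 2.02], [-1.57, 1.55], [0.28, 2.44], [-1.29, 4.43], [0.15, 1.84], [-2.92, 2.92]. Speed limits (rad/s): [2.57, 2.57, 3.14, 3.14, 3.14, 3.14, 3.14].

INTERFACE

Orientations are given as [roll, pitch, yaw] about the fixed x, y, z axes, in that order (R = Rz(yaw) Ry(pitch) Rx(roll)).
In Python, from cell import r gives the robot as it stands.
- The arm moves only by the tool move_arm, never from a script. Its argument "rows" is a list that holds one entry, the list of rows, each a list of 6 numbers: the shift along the world's x, y, z in cm, then the turn, a rotation vector about the world's x, y, z in rad. In form: [[[tx, ty, tz, rx, ry, rz], ...]]. A call has 1 to 10 rows; each row is the pose to reach, as a shift and turn from the pose commanded when the call began; what a row does not reach only later rows make up. A row lasts 1/8 s, in which the tool goes at most 62.5 mm and 10.7 degrees, less where a joint would pass 70% of its speed; a pose out of reach is approached as far as the arm can. A call with a gripper value outside its range is refused whole. "gripper" is the closure in counts, from 0 (fully open) to 255 (shut), set as the call begins (left out, the last holds). The fingers move at their own pace and stop on an object; the grip force is fixed at half the most. Time passes only in rows, so rows that repeat a pose let the fingers close. It gives the time, the measured TCP pose, the force, the opening and the grip force at its end, in the units of the state.
- r.state(): the state, without advancing time (a new reading comes with each control period).
- r.grab_frame(name): name is "scene" or "top"; returns (picture, depth): 400x640x3 uint8, red, green, blue; 400x640 float32, mm along the optical axis (not along the pixel's ray), 0 where there is no reading.
- r.calibration(name): a dict with "intrinsics" (3x3 intrinsics, pixels), "origin" and "attitude" of the camera in the world. Camera axes: x right, y down, z forward; pixel columns grow to the right and rows downward; lengths in mm; the calibration is good to about 2 mm. A picture is of the moment at which its call begins. calibration takes no time and is no camera call.
- r.hand_in(): hands the job in; it is judged then, once.
The state is a dict: "time": time; "joint_positions": joint angles; "dq": joint speeds; "joint_efforts": joint torques, N m; "position": TCP position; "eef_rot": TCP orientation; "contact_force": force on the tool from outside, world axes, zero at the start; "moment": the same for the moment, N m; "opening": finger opening in mm; "finger_force": force on a finger pad.
Only numpy, scipy, OpenCV 4.12 (cv2) and the standard library are available. Lean on these libraries where they do the work, as an engineer would, in place of code of your own. Each camera call takes 0.05 s, during which the arm holds its last target. There are 200 camera calls.

## Working session

There is one attempt and no reset: what is moved stays moved. The work goes in short steps, Python scripts to look and compute and a tool call to move; the robot and the scene stay as the last step left them, time stands still between calls to the robot, and variables do not carry over. Pictures are saved under pics/ and viewed, at most 10 in all, crops included, and the job is handed in when it is done.

Besides the shell and the picture viewer there is one more tool, called after "Request:" by a JSON object that holds its "op" and its "data", one argument or row to a line. move_arm: Moves the arm, as the interface text tells. Its arguments: {"type":"object","properties":{"rows":{"type":"array","items":{"type":"array","items":{"type":"array","items":{"type":"number"}}}},"gripper":{"type":"number"}},"required":["rows"]}

```bash
ls; mkdir -p pics; python3 - <<'E'
from cell import r
import cv2,numpy as np
for n in("top","scene"):
    p,d=r.grab_frame(n); cv2.imwrite(f"pics/{n}0.png",p[:,:,::-1]); np.savez(f"{n}0.npz",p=p,d=d)
    c=r.calibration(n); print(n,c)
print(r.state())
E
```

```text
pics
top {'intrinsics': array([[383.22055718,   0.        , 315.57812531],
       [  0.        , 383.22055718, 198.38165077],
       [  0.        ,   0.        ,   1.        ]]), 'origin': array([ 332.88332556,  -46.33050475, 1190.95458022]), 'attitude': array([-3.00880812, -0.0230534 , -1.56813685])}
scene {'intrinsics': array([[497.52414824,   0.        , 325.45177633],
       [  0.        , 497.52414824, 198.93974153],
       [  0.        ,   0.        ,   1.        ]]), 'origin': array([1225.7336128 ,  688.66322462, 1028.56090798]), 'attitude': array([-2.30650291, -0.02036505,  2.3581998 ])}
{'time': 0.1, 'joint_positions': array([-1.28298649,  0.46830049, -0.0115781 ,  1.60349657,  0.00600189,
        1.0714067 , -0.05632897]), 'dq': array([-0.00158348, -0.00190754,  0.00149859, -0.00179831, -0.00066501,
        0.00055445, -0.00122543]), 'joint_efforts': array([ 5.59882374e-04, -5.21647382e+01, -1.24541757e-02, -2.44367999e+01,
       -5.67550433e-02,  1.41038129e-02,  4.46025399e-05]), 'position': array([211.0480831 , 614.28491462, 238.74265487]), 'eef_rot': array([-3.14002068e+00,  1.27142831e-04,  2.81066815e+00]), 'contact_force': array([ 0.07845757, -0.26395016,  0.11131858]), 'moment': array([ 0.03587964, -0.0243536 , -0.03506619]), 'finger_force': 0.0, 'opening': 91.85664305343063}
```

View pics/top0.png

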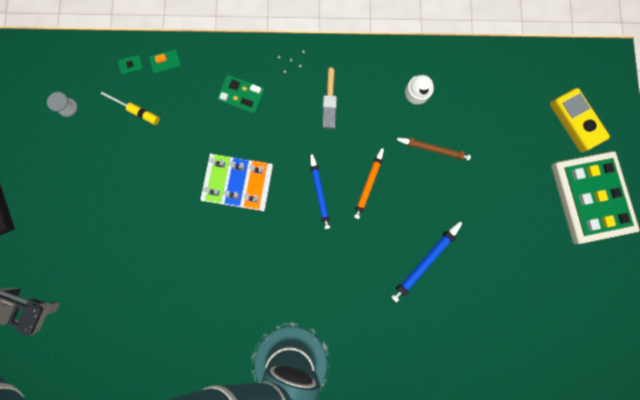

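View pics/scene0.png

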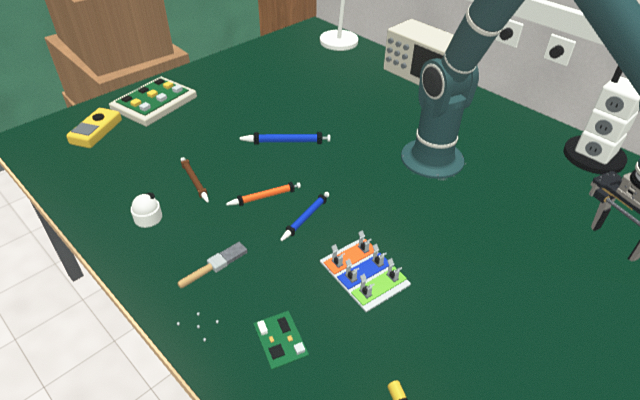

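Two blue pumps are visible in the top view: a small one at (319,190) and a big one at (427,262). The one at (433,148) is brown and the one at (369,183) is orange. The small blue pump fits, being the smaller of the blue ones. In the top view the blue place is the middle strip at (238,181). I'll measure both and confirm with a crop.

```bash
cat > h.py <<'E'
from cell import r
import cv2,numpy as np
from scipy.spatial.transform import Rotation as R
def cast(n,uv,z):
    c=r.calibration(n); A=R.from_euler('xyz',c['attitude']).as_matrix()
    uv=np.atleast_2d(uv).astype(float); d=np.c_[uv,np.ones(len(uv))]@np.linalg.inv(c['intrinsics']).T@A.T
    o=c['origin']; return o+d*((z-o[2])/d[:,2])[:,None]
def blobs(p,lo,hi,amin=60):
    m=cv2.inRange(cv2.cvtColor(p,cv2.COLOR_RGB2HSV),np.array(lo),np.array(hi))
    n,l,s,c=cv2.connectedComponentsWithStats(m)
    return [np.argwhere(l==i)[:,::-1] for i in range(1,n) if s[i,4]>amin]
def rect(w):
    (c,s,a)=cv2.minAreaRect(w[:,:2].astype(np.float32)); b=cv2.boxPoints((c,s,a)); e=[b[1]-b[0],b[2]-b[1]]
    e=max(e,key=np.linalg.norm); return np.round(c,1),np.round(sorted(s),1),round(float(np.degrees(np.arctan2(e[1],e[0]))%180),1)
BLUE=((108,150,60),(125,255,255))
E
python3 - <<'E'
from h import *
for n in("top","scene"):
    f=np.load(n+"0.npz"); p,d=f['p'],f['d']
    for nm,c,z in(("blue",BLUE,12.5),("orange",((5,180,120),(16,255,255)),12.5),("bluestrip",BLUE,14),("green",((35,120,150),(50,255,255)),14),("white",((0,0,200),(179,45,255)),8)):
        for b in blobs(p,*c,amin=60):
            w=cast(n,b,z); 
            if w[:,0].min()>0 and w[:,0].max()<900 and abs(w[:,1]).max()<600: print(n,nm,b.mean(0).round(),len(b),rect(w),"depth",np.median(d[b[:,1],b[:,0]]))
p=np.load("top0.npz")['p']; cv2.imwrite("pics/crop0.png",cv2.resize(p[130:310,190:480,::-1],(783,486),interpolation=cv2.INTER_CUBIC))
p=np.load("scene0.npz")['p']; cv2.imwrite("pics/crop1.png",cv2.resize(p[220:320,270:430,::-1],(800,500),interpolation=cv2.INTER_CUBIC))
E
```

```text
top blue [236. 182.] 507 (array([543.4, 173.7]), array([ 45.3, 143.5]), 170.7) depth 1189.1373
top blue [319. 193.] 288 (array([508.3, -85. ]), array([ 17.9, 155.2]), 12.0) depth 1183.3542
top blue [426. 262.] 568 (array([ 297. , -410.1]), array([ 27.9, 208.8]), 137.1) depth 1155.3685
top orange [368. 184.] 223 (array([ 536.3, -239. ]), array([ 20.8, 154.7]), 158.8) depth 1192.5
top bluestrip [236. 182.] 507 (array([543.1, 173.4]), array([ 45.3, 143.3]), 170.7) depth 1189.1373
top bluestrip [319. 193.] 288 (array([508., -85.]), array([ 17.9, 155. ]), 12.0) depth 1183.3542
top bluestrip [426. 262.] 568 (array([ 297. , -409.7]), array([ 27.8, 208.5]), 137.1) depth 1155.3685
top green [218. 179.] 549 (array([552.5, 232.2]), array([ 47. , 146.9]), 170.8) depth 1189.0643
top white [420.  87.] 434 (array([ 856.8, -413. ]), array([78.9, 82.9]), 178.3) depth 1189.2225
top white [329. 101.] 129 (array([ 808.4, -117.3]), array([33.7, 36. ]), 90.7) depth 1224.0621
top white [207. 177.] 187 (array([556.6, 263.4]), array([ 17. , 148.1]), 170.7) depth 1192.5417
top white [226. 181.] 122 (array([54
[... 1308 characters left out ...]
80.1]), 169.1) depth 1372.7659
scene white [216. 260.] 158 (array([ 798.5, -123.7]), array([37.8, 39.2]), 86.7) depth 1313.9066
scene white [358. 261.] 78 (array([520.5, 137.5]), array([24.3, 82.3]), 168.1) depth 1332.9647
scene white [373. 276.] 92 (array([528.1, 199. ]), array([25.7, 84.3]), 166.9) depth 1297.7524
scene white [347. 284.] 115 (array([597.4, 176.6]), array([ 42.6, 125.3]), 80.7) depth 1277.4316
scene white [386. 295.] 328 (array([557.8, 266.5]), array([ 20.3, 149. ]), 169.1) depth 1256.2899
scene white [262. 327.] 86 (array([843.6, 121.3]), array([16.1, 35.1]), 69.2) depth 1171.3528
scene white [299. 347.] 71 (array([817. , 221.6]), array([18.8, 20.8]), 71.4) depth 1135.8339
```

View pics/crop0.png

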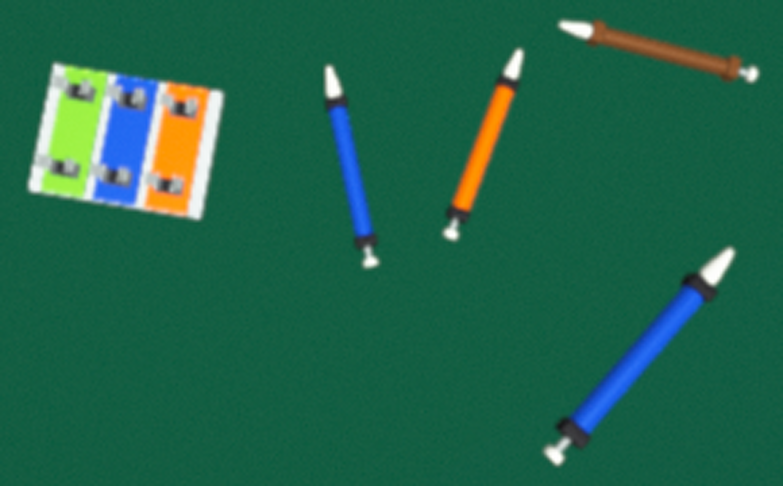

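View pics/crop1.png

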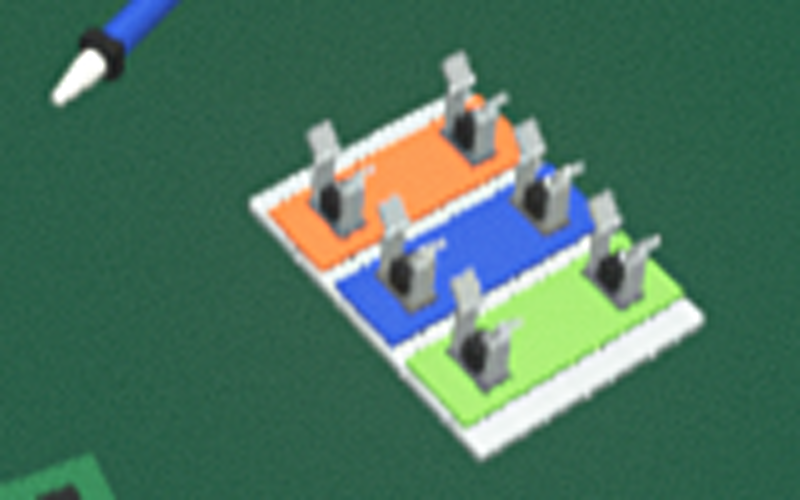

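The crop confirms it: the small blue pump, with a barrel about 18 x 155 mm at (507.5,-85) and axis at 12°, is the one meant. The other blue one is about 28 x 209 mm, so bigger. The seat is on the middle blue strip at about (542.5,174.5), axis at -9.3°. Moving above the pump now.

Request:
{"op": "move_arm", "data": {
  "rows": [
    [[18,-30,0,0,0,0.15],[18,-30,0,0,0,0.3],[18,-30,0,0,0,0.45],[18,-30,0,0,0,0.54],[18,-30,0,0,0,0.54],[29.65,-69.95,-10,0,0,0.54],[29.65,-69.95,-10,0,0,0.54],[29.65,-69.95,-10,0,0,0.54],[29.65,-69.95,-10,0,0,0.54],[29.65,-69.95,-10,0,0,0.54]]
  ],
  "gripper": 0
}}

```text
time: 1.35
position: [463.7, 53.9, 171.8]
eef_rot: [3.141, 0.0, -2.932]
contact_force: [1.2, 0.4, -0.2]
opening: 92.0
finger_force: 0.0
```

Request:
{"op": "move_arm", "data": {
  "rows": [
    [[0,0,0,0,0,0],[0,0,0,0,0,0]]
  ]
}}

```text
time: 1.6
position: [463.2, 56.2, 172.0]
eef_rot: [3.141, -0.001, -2.933]
contact_force: [0.2, 0.4, -0.1]
opening: 91.7
finger_force: 0.0
```

Request:
{"op": "move_arm", "data": {
  "rows": [
    [[4.43,-14.1,-8.2,0,0,0],[4.43,-14.1,-8.2,0,0,0],[4.43,-14.1,-8.2,0,0,0],[4.43,-14.1,-8.2,0,0,0],[4.43,-14.1,-8.2,0,0,0]]
  ]
}}

```text
time: 2.22
position: [508.0, -83.0, 90.3]
eef_rot: [3.14, 0.0, -2.93]
contact_force: [0.3, 0.6, 0.3]
opening: 92.0
finger_force: 0.0
```

```bash
python3 - <<'E'
from h import *
p,d=r.grab_frame("scene"); cv2.imwrite("pics/s1.png",cv2.resize(p[130:270,200:420,::-1],(786,500)))
s=r.state();print(s['position'],s['eef_rot'])
E
```

```text
[508.11368322 -82.83914048  90.6185988 ] [ 3.14057757e+00  8.68892780e-04 -2.92908510e+00]
```

View pics/s1.png

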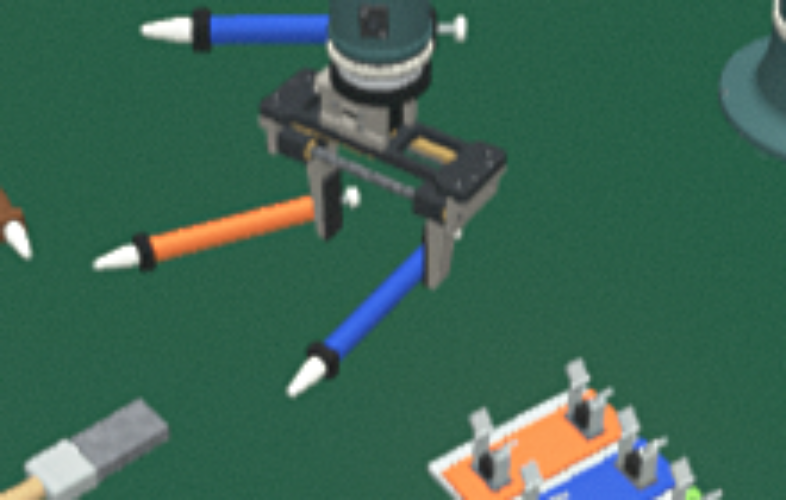

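The open fingers straddle the blue barrel and are clear of the orange pump (crop 240,225). Going down and closing.

Request:
{"op": "move_arm", "data": {
  "rows": [
    [[-0.05,-0.2,-3,0,0,0],[-0.05,-0.2,-5,0,0,0],[-0.05,-0.2,-6.2,0,0,0],[-0.05,-0.2,-6.2,0,0,0]]
  ]
}}

```text
time: 2.78
position: [507.1, -86.1, 28.1]
eef_rot: [3.141, -0.0, -2.931]
contact_force: [1.5, 0.1, 0.2]
opening: 91.9
finger_force: 0.0
```

Request:
{"op": "move_arm", "data": {
  "rows": [
    [[0,0,0,0,0,0],[0,0,0,0,0,0],[0,0,0,0,0,0],[0,0,0,0,0,0],[0,0,0,0,0,0],[0,0,0,0,0,0]]
  ],
  "gripper": 255
}}

```text
time: 3.52
position: [507.3, -87.3, 28.1]
eef_rot: [3.142, -0.0, -2.932]
contact_force: [0.5, 0.8, -0.4]
opening: 33.9
finger_force: 0.0
```

Request:
{"op": "move_arm", "data": {
  "rows": [
    [[0,0,0,0,0,0],[0,0,0,0,0,0],[0,0,0,0,0,0],[0,0,0,0,0,0]]
  ]
}}

```text
time: 4.03
position: [507.2, -87.2, 28.1]
eef_rot: [3.141, -0.0, -2.932]
contact_force: [-0.4, 0.2, -0.7]
opening: 19.1
finger_force: 30.0
```

Request:
{"op": "move_arm", "data": {
  "rows": [
    [[0,0,5,0,0,0],[0,0,10,0,0,0],[3.5,26.1,10,0,0,-0.1],[3.5,26.1,10,0,0,-0.2],[3.5,26.1,10,0,0,-0.3],[3.5,26.1,10,0,0,-0.372],[3.5,26.1,10,0,0,-0.372],[3.5,26.1,10,0,0,-0.372],[3.5,26.1,10,0,0,-0.372]]
  ]
}}

```text
time: 5.15
position: [542.3, 171.2, 128.0]
eef_rot: [-3.14, -0.0, 2.976]
contact_force: [0.3, -0.6, -0.7]
opening: 19.3
finger_force: 30.0
```

```bash
python3 - <<'E'
from h import *
for n in("scene","top"):
    p,d=r.grab_frame(n)
    s=r.state();z=s['position'][2]-15.5
    for b in blobs(p,*BLUE,amin=20):
        w=cast(n,b,z)
        if 300<w[:,0].mean()<700 and abs(w[:,1].mean())<300: print(n,b.mean(0).round(),len(b),rect(w))
    cv2.imwrite(f"pics/{n}2.png",cv2.resize(p[200:330,270:450,::-1] if n=="scene" else p[130:230,160:320,::-1],(720,520 if n=="scene" else 450),interpolation=cv2.INTER_CUBIC))
print(s['position'],s['eef_rot'],s['opening'])
E
```

```text
scene [355. 249.] 174 (array([572.7, 166.9]), array([23.1, 79. ]), 174.3)
scene [363. 272.] 494 (array([609.3, 226.8]), array([ 43.4, 131. ]), 170.7)
top [236. 151.] 32 (array([611. , 155.4]), array([14.9, 27.5]), 30.5)
top [244. 171.] 60 (array([555.6, 132.3]), array([18.9, 35.3]), 142.0)
top [233. 192.] 323 (array([493.1, 163.4]), array([47.6, 67.3]), 171.1)
[542.45567759 171.33125134 128.21761882] [-3.14091773e+00  6.59747643e-05  2.97545719e+00] 18.919784070065766
```

View pics/scene2.png

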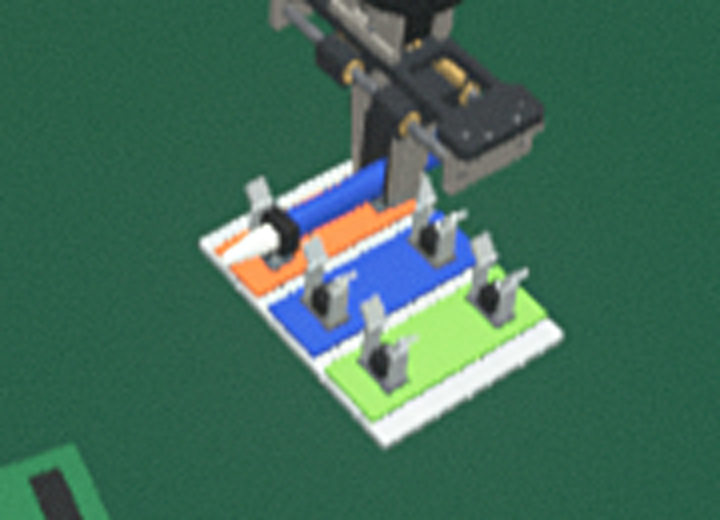

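View pics/top2.png

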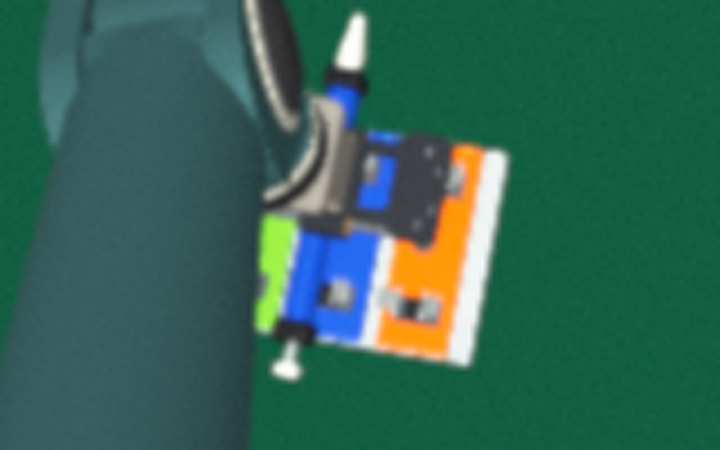

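Request:
{"op": "move_arm", "data": {
  "rows": [
    [[0,0.3,-1.5,0,0,0],[0,0.3,-3.2,0,0,0],[0,0.3,-3.2,0,0,0],[0,0.3,-3.2,0,0,0]]
  ]
}}

```text
time: 5.75
position: [542.3, 176.6, 95.8]
eef_rot: [-3.141, -0.0, 2.979]
contact_force: [-0.4, 0.0, -1.1]
opening: 19.0
finger_force: 30.0
```

```bash
python3 - <<'E'
from h import *
p,d=r.grab_frame("top"); s=r.state(); P=s['position']; z=P[2]-15.5
print(P,s['eef_rot'],s['contact_force'],s['opening'])
E=[]
for b in blobs(p,(0,0,170),(179,60,255),amin=8):
    w=cast("top",b,z)
    if 380<w[:,0].mean()<720 and 100<w[:,1].mean()<260: print(b.mean(0).round(1),len(b),w.mean(0).round(1),rect(w))
cv2.imwrite("pics/top3.png",cv2.resize(p[120:230,160:320,::-1],(800,550),interpolation=cv2.INTER_CUBIC))
p,_=r.grab_frame("scene")
for b in blobs(p,(0,0,150),(179,60,255),amin=8):
    w=cast("scene",b,z)
    if 380<w[:,0].mean()<720 and 100<w[:,1].mean()<260: print("sc",b.mean(0).round(1),len(b),w.mean(0).round(1))
E
```

```text
[542.46549107 176.64857612  96.14559928] [-3.14157210e+00  1.89029956e-04  2.97861054e+00] [ 0.40776961  0.0539524  -0.30292537] 18.934412733157
[218.3 144.6] 17 [640.4 217.1  80.6] (array([640.5, 217.4]), array([ 3.1, 46.8]), 14.6)
[237.9 142.5] 53 [647.3 159.4  80.6] (array([650.3, 160.7]), array([14.8, 33.6]), 1.6)
[233.4 158.1] 20 [599.8 171.2  80.6] (array([598.9, 170.2]), array([ 9.8, 20.8]), 22.9)
[225.2 171.4] 16 [559.8 193.9  80.6] (array([560.2, 193.8]), array([ 6.3, 37.1]), 136.9)
[229.8 175.7] 22 [546.9 180.3  80.6] (array([546.9, 178.8]), array([ 8.4, 22.7]), 136.8)
[223.9 190.7] 34 [502.3 196.   80.6] (array([501.4, 196.1]), array([ 4.6, 59.3]), 170.8)
[243.8 195.7] 83 [487.9 137.7  80.6] (array([488. , 134.4]), array([18., 68.]), 170.9)
[235.6 194.1] 9 [492.5 161.7  80.6] (array([492.8, 161.9]), array([ 6.1, 10.5]), 45.6)
[255.  197.7] 11 [482.2 105.   80.6] (array([481.4, 106.4]), array([ 8.7, 11.8]), 0.3)
[224.1 211.9] 23 [440.3 193.1  80.6] (array([442.8, 193.5]), array([11.5, 17.5]), 1.9)
sc [366.2 221.8] 9 [458.  101.7  80.6]
sc [364.1 278.8] 956 [607.4 226.6  80.6]
sc [340.4 257.2] 25 [599.7 140.9  80.6]
sc [380.6 259.8] 23 [533.3 216.9  80.6]
sc [356.7 263.8] 11 [586.2 184.1  80.6]
sc [347.6 269.8] 14 [616.6 181.4  80.6]
sc [354.5 273.5] 43 [612.8 201.2  80.6]
sc [369.4 288.9] 45 [621.6 257.4  80.6]
```

View pics/top3.png

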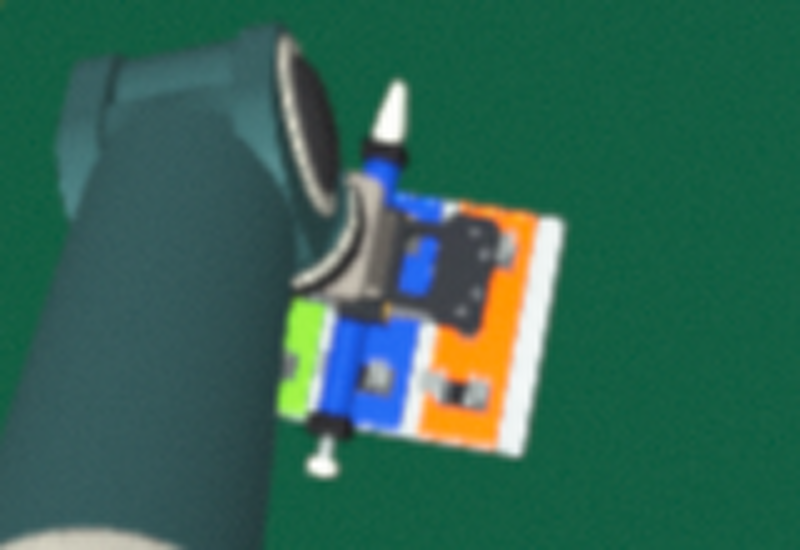

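Nozzle (238,142) and knob (224,212) put the barrel axis at -9.1°. It passes through y = 177 at x = 542.5, which agrees with the TCP. The strip centre in the same view is at y ≈ 174, so I shift 2.5 mm and press down.

Request:
{"op": "move_arm", "data": {
  "rows": [
    [[0,-0.25,0,0,0,0],[0,-0.25,-0.8,0,0,0],[0,-0.25,-1.5,0,0,0],[0,-0.25,-1.9,0,0,0],[0,-0.25,-1.9,0,0,0]]
  ]
}}

```text
time: 6.48
position: [542.0, 174.1, 76.6]
eef_rot: [-3.141, -0.001, 2.979]
contact_force: [-0.6, -0.2, -1.2]
opening: 19.1
finger_force: 30.0
```

Request:
{"op": "move_arm", "data": {
  "rows": [
    [[0,0,-0.4,0,0,0],[0,0,-0.8,0,0,0],[0,0,-1.2,0,0,0],[0,0,-1.5,0,0,0],[0,0,-1.75,0,0,0],[0,0,-1.75,0,0,0]]
  ]
}}

```text
time: 7.22
position: [542.2, 174.3, 59.6]
eef_rot: [3.142, -0.0, 2.979]
contact_force: [-0.1, -0.1, 2.1]
opening: 19.3
finger_force: 30.0
```

Request:
{"op": "move_arm", "data": {
  "rows": [
    [[0,0,-0.1,0,0,0],[0,0,-0.2,0,0,0],[0,0,-0.2,0,0,0]]
  ]
}}

```text
time: 7.6
position: [542.2, 174.3, 59.4]
eef_rot: [3.141, -0.0, 2.979]
contact_force: [-5.0, -1.9, 17.4]
opening: 18.9
finger_force: 30.0
```

It stopped hard at 59.4 with 17 N, so the barrel is on the saddles. Releasing and retreating.

Request:
{"op": "move_arm", "data": {
  "rows": [
    [[0,0,0.15,0,0,0],[0,0,0.15,0,0,0],[0,0,0.15,0,0,0],[0,0,0.15,0,0,0],[0,0,0.15,0,0,0],[0,0,0.15,0,0,0]]
  ],
  "gripper": 0
}}

```text
time: 8.35
position: [542.3, 174.2, 59.1]
eef_rot: [-3.141, -0.0, 2.979]
contact_force: [-0.1, 0.4, -0.8]
opening: 77.0
finger_force: 0.0
```

Request:
{"op": "move_arm", "data": {
  "rows": [
    [[0,0,4,0,0,0],[0,0,9,0,0,0],[0,0,14,0,0,0],[-10,20,18,0,0,0],[-10,20,18,0,0,0],[-10,20,18,0,0,0],[-10,20,18,0,0,0],[-10,20,18,0,0,0]]
  ]
}}

```text
time: 9.35
position: [440.0, 377.9, 239.5]
eef_rot: [3.14, -0.0, 2.985]
contact_force: [-0.0, -0.8, -0.2]
opening: 91.6
finger_force: 0.0
```

```bash
python3 - <<'E'
from h import *
for n in("top","scene"):
    p,d=r.grab_frame(n)
    for nm,c,z in(("blue",BLUE,44),("orange",((5,180,120),(16,255,255)),12.5)):
        for b in blobs(p,*c):
            w=cast(n,b,z)
            if 300<w[:,0].mean()<700 and abs(w[:,1].mean())<300: print(n,nm,rect(w))
    if n=="top": t=p[120:230,160:300]
    for b in blobs(p,(0,0,170),(179,60,255),amin=8):
        w=cast(n,b,44)
        if 400<w[:,0].mean()<690 and 100<w[:,1].mean()<230: print(b.mean(0).round(1),len(b),w.mean(0).round(1))
a=cv2.resize(p[210:330,280:430,::-1],(400,320),interpolation=cv2.INTER_CUBIC); b=cv2.resize(t[:,:,::-1],(400,320),interpolation=cv2.INTER_CUBIC)
cv2.imwrite("pics/end.png",np.hstack([a,b]))
s=r.state();print(s['time'],s['position'],s['contact_force'])
E
```

```text
top blue (array([542.3, 167.2]), array([ 44.1, 155.9]), 170.4)
top orange (array([ 536.3, -239. ]), array([ 20.7, 154.7]), 159.0)
[240.8 145.7] 50 [647.8 157.   44. ]
[226.9 180.3] 160 [540.  195.9  44. ]
[221.5 161.5] 10 [597.7 214.2  44. ]
[246.1 183.7] 164 [529.9 137.9  44. ]
[240.8 164.8] 12 [587.9 155.3  44. ]
[215.5 190.4] 10 [508.7 229.   44. ]
[235.2 194.5] 13 [496.7 169.8  44. ]
[255.  197.7] 11 [487.1 110.   44. ]
[227.3 213.1] 23 [440.3 191.6  44. ]
scene blue (array([547.3, 191. ]), array([ 54.9, 170.2]), 171.3)
scene orange (array([ 532.8, -231.4]), array([ 16.4, 151.3]), 160.2)
[361.4 234.6] 33 [475.2 103.2  44. ]
[367.5 241.6] 17 [482.6 132.   44. ]
[335.8 260.6] 259 [591.3 118.9  44. ]
[395.8 244.6] 28 [435.8 192.   44. ]
[375.4 247.9] 33 [484.6 161.7  44. ]
[381.8 255.3] 21 [492.3 190.6  44. ]
[341.  256.7] 16 [573.2 119.6  44. ]
[348.4 262.9] 33 [574.8 147.5  44. ]
[390.5 262.3] 33 [494.5 222.   44. ]
[371.8 275.8] 111 [563.  217.9  44. ]
[354.7 270.6] 23 [581.7 176.3  44. ]
9.45 [442.42396126 373.61467981 238.94990693] [ 0.51082677 -0.32420024 -0.00308504]
```

View pics/end.png

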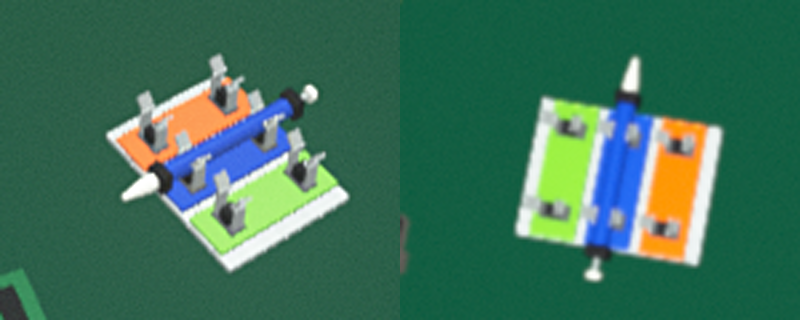

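The picture shows the pump down between both pairs of jaws, with knob and nozzle at z = 44 in both views and the axis through y = 174.6. The orange pump hasn't moved.

```bash
python3 -c "
from cell import r
print(r.hand_in())"
```

```text
the job is handed in; nothing more can be done
None
```

I pressed the blue pump fully home in both clips of the blue place, let go and handed the job in at about 9.5 s; the final pictures show it seated and the orange pump where it lay, though the hand-in returned no verdict.

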